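Tong the small garlic bulb over the tray

TASK

Pick up the spring tongs by their finger grips, close their jaws on the smaller of the two garlic bulbs and lift it with the tongs alone, never touching it with the gripper. Carry it above the empty white tray and finish there, still squeezing the tongs, with the bulb held still in the jaws, clear above the tray's rim and over its middle; do not put it down. Leave the larger bulb, the jar and the tin where they stand.

Things in the scene. Friction and masses are not known exactly. Their poses are not given: they have to be found in the camera images.
- tongs: spring tongs, 277 mm long, 110 g, lying flat: two steel arms 20 mm high swing level about an upright hinge. Origin on the underside midway between the finger grips; x along the tongs to the jaws, y to the left arm, z up. Hinge 100 mm behind the origin, its wire loop ends 137 mm behind; jaw centre 120 mm, jaw ends 140 mm ahead. Unsqueezed they spring open
- tongs_grips (a point): midway between the finger grips, 13 mm above the tongs' origin. The grips are black flat pads outside the arms, 46 mm long (x), 26 mm high from the underside up, 58 mm over their outer faces when open, about 38 mm and nearly parallel on the small bulb; squeeze along y. The spring takes 4 N to begin to close, 6 N at the small bulb; 25 to 30 N holds the bulb firmly
- tongs_jaws (a point): midway between the jaws, 120 mm ahead of the tongs' origin and 12 mm above the underside. Jaws black, 24 mm high from the underside up, slightly cupped. Open, they stand about 91 mm apart inside (82 mm at the cups' edges); each 1 mm less over the grips brings them 2.2 mm nearer: with 52 mm over the grips about 69 mm are still free at the edges
- tongs_left (a joint): how far each arm of the tongs is closed, rad: 0 fully open (free), about 0.10 on the small bulb, 0.20 shut; both arms move alike
- garlic_small: the smaller garlic bulb, 48 mm wide and 51 mm high with its stem tip, about 24 g, loose, standing on the table. Origin at the centre of its underside, z up through the stem
- garlic_small_center (a point): the middle of the smaller bulb's belly, 20 mm above its underside, where it is widest
- garlic_large: the larger garlic bulb, 60 mm wide and 58 mm high, a bystander. Origin at the centre of its underside
- white_tray: empty white food tray, 100 x 135 mm over the rim (x by y), 45 mm high, fixed to the table. Origin at the centre of its underside
- jar: glass jar with a red lid, 59 mm across, 86 mm high, loose, a bystander. Origin at the centre of its underside
- tin: round tin, 57 mm across, 72 mm high, loose, a bystander. Origin at the centre of its underside
Things that resemble listed ones, but are neither listed nor needed, are in the scene too. Leave any purple look-alike of the white_tray alone.

How it is judged:
On the way:
1. the tongs are in the gripper with the smaller bulb between their jaws, lifted clear of the table (height (world z) of garlic_small_center above 0.04 m and distance between garlic_small_center and tongs_jaws below 0.03 m and contact force between garlic_small and tongs above 0.3 N and contact force between tongs and the fingers above 1 N), for 0.2 s.
At the end, for the whole second after the job is handed in: Gripper squeezes tongs, tongs squeeze the small bulb, its middle within 30 mm of the jaw centre, over 75 mm up, within 35 mm of the tray middle in plan, still; tongs over 50 mm up; tray untouched, arm off the bulb; large bulb, jar and tin within 20 mm of their starts (height (world z) of garlic_small_center above 0.075 m and height (world z) of tongs above 0.05 m and horizontal distance between garlic_small_center and white_tray below 0.035 m and distance between garlic_small_center and tongs_jaws below 0.03 m and contact force between garlic_small and tongs above 0.3 N and contact force between tongs and the fingers above 1 N and contact force between garlic_small and the arm below 0.05 N and contact force between each of garlic_small, tongs and white_tray below 0.05 N and linear speed of garlic_small below 0.03 m/s and distance of each of garlic_large, jar, tin from where it was at the start of the episode below 0.02 m); the arm keeps its last pose, push and grip.
It fails at once if the gripper or arm touches the smaller bulb (contact force between garlic_small and the fingers above 0.3 N or contact force between garlic_small and the arm above 0.3 N).
It fails at once if the larger bulb, the jar or the tin is moved by more than 20 mm (distance of any of garlic_large, jar, tin from where it was at the start of the episode above 0.02 m).
It also fails if it takes over 42 s, if anything falls off the work surface, if the arm or the gripper's body presses on something with over 40 N, if the wrist force passes 120 N, or if a joint passes its speed limit or range.

ROBOT

A 7-joint arm with a two-finger parallel gripper is mounted at the origin on the work surface; the furniture and walls round the work are solid. World frame = base frame: x ahead of the robot, y to its left, z up, the work surface at z = 0. Lengths are in m, angles in rad, forces in N, time in s.
With the tool pointing down it reaches from about 0.4 to 0.85 m from the base axis. Payload 10.4 kg.
Tool frame: the origin (TCP) lies midway between the tips of the shut fingers; the grasp point (between the pads) lies 19 mm behind it; z points along the fingers, y is the line along which they close (so a half turn about z gives the same grasp; the last joint's range is limited). The gripper opens to 85 mm and grips with 20 to 120 N. Pads are 22 mm wide; open, the fingers measure 114 mm over their backs; the gripper's body (76 mm by 85 mm) begins 54 mm behind the grasp point. The pads swing forward as they close: fully open they stand 13 mm farther back than shut.
Start: joints at [1.257, 0.332, -0.065, 1.46, 0.022, 1.35, -0.088], TCP at [0.179, -0.599, 0.231] pointing down, gripper open.
Joint ranges: [-2.6, 2.6], [-0.5, 2.12], [-1.47, 1.34], [0.16, 2.42], [-1.27, 4.41], [0.06, 2.06], [-2.6, 2.6]. Speed limits (rad/s): [2.22, 2.22, 2.79, 2.79, 3.14, 3.14, 3.14].

INTERFACE

Orientations are given as a unit quaternion [x, y, z, w].
In Python, from workcell import get_obs, camera, camera_params, hand_in gives the robot as it stands.
- The arm moves only by the tool carry_out, never from a script. Its argument "commands" is a list that holds one entry, the list of rows, each a list of 6 numbers: the shift along the tool's x, y, z in units of 40 mm (1.0 is 40 mm), then the turn, a rotation vector about the tool's x, y, z in units of 6 degrees (1.0 is 6 degrees). In form: [[[x, y, z, ax, ay, az], ...]]. A call has 1 to 20 rows; each row shifts and turns the commanded pose from where the row before left it, along the tool's axes as they then stand; what a row does not reach is not made up. A row lasts 1/12 s, in which the tool goes at most 41.7 mm and 7.16 degrees, less where a joint would pass 70% of its speed; a pose out of reach is approached as far as the arm can. A call is refused whole if a number of a shift passes 1 or a number of a turn 1, either way. A call with a gripper value outside its range is refused whole. "hand" is the closure, from -1 (fully open) to 1 (shut), set as the call begins (left out, the last holds). The fingers move at their own pace and stop on an object; "force" is the grip in N (left out, the last holds). Time passes only in rows, so rows that do not move let the fingers close. It gives the time, the measured TCP pose, the force, the opening and the grip force at its end, in the units of the state.
- get_obs(): the state, without advancing time (a new reading comes with each control period).
- camera(name): name is "scene" or "top" or "wrist"; returns the picture (400x640x3 uint8, red, green, blue); there is no depth.
- camera_params(name): a dict with "mtx" (3x3 intrinsics, pixels), "k1" (the pictures are not rectified: a ray, as slopes to the right and down, at radius r is drawn at 1 + k1 r^2 times it, then the intrinsics apply), "R" (3x3) and "t" (3): a world point X has camera coordinates R X + t. Camera axes: x right, y down, z forward; pixel columns grow to the right and rows downward; lengths in m; the calibration is good to about 2 mm. A picture is of the moment at which its call begins: read the wrist's pose just before it. camera_params takes no time and is no camera call; for the wrist camera it gives the pose at the moment of the call.
- hand_in(): hands the job in; it is judged then, once.
The state is a dict: "clock": time; "joint_pos": joint angles; "joint_velocities": joint speeds; "tau": joint torques, N m; "position": TCP position; "ee_rot": TCP orientation; "ft_force": force on the tool from outside, world axes, zero at the start; "torque": the same for the moment, N m; "grip_width": opening from 0.0 (shut) to 1.0 (fully open); "grasp_force": force on a finger pad.
Only numpy, scipy, OpenCV 4.12 (cv2) and the standard library are available. Lean on these libraries where they do the work, as an engineer would, in place of code of your own. Each camera call takes 0.05 s, during which the arm holds its last target. There are 200 camera calls.

## Working session

There is one attempt and no reset: what is moved stays moved. The work goes in short steps, Python scripts to look and compute and a tool call to move; the robot and the scene stay as the last step left them, time stands still between calls to the robot, and variables do not carry over. Pictures are saved under pics/ and viewed, at most 10 in all, crops included, and the job is handed in when it is done.

Besides the shell and the picture viewer there is one more tool, called after ">>>" as name(argument=value, ...), one argument or row to a line, values as JSON. carry_out: Moves the arm, as the interface text tells. Its arguments: {"type":"object","properties":{"commands":{"type":"array"},"hand":{"type":"number"},"force":{"type":"number"}},"required":["commands"]}

```bash
mkdir -p pics; cat > h.py <<'E'
import numpy as np, cv2
from workcell import get_obs, camera, camera_params, hand_in
def snap(n,f):
    p=camera_params(n); im=camera(n); cv2.imwrite('pics/'+f,im[:,:,::-1]); return im,p
def ray(p,uv):
    K=np.array(p['mtx'],float); d=np.array([p['k1'],0,0,0],float)
    s=cv2.undistortPoints(np.array([[uv]],float),K,d)[0,0]
    R=np.array(p['R']); t=np.array(p['t']); return -R.T@t, R.T@np.array([s[0],s[1],1])
def onz(p,uv,z):
    c,d=ray(p,uv); return c+d*(z-c[2])/d[2]
def tri(rs):
    A=0;b=0
    for c,d in rs:
        d=d/np.linalg.norm(d); P=np.eye(3)-np.outer(d,d); A=A+P; b=b+P@c
    x=np.linalg.solve(A,b); return x,[float(np.linalg.norm((np.eye(3)-np.outer(d,d)/(d@d))@(x-c))) for c,d in rs]
def proj(p,X):
    R=np.array(p['R'],float); return cv2.projectPoints(np.array([X],float),cv2.Rodrigues(R)[0],np.array(p['t'],float),np.array(p['mtx'],float),np.array([p['k1'],0,0,0],float))[0].reshape(-1,2)[0]
E
python3 - <<'E'
from h import *
import pickle
o=get_obs(); print(o)
P={}
for n in ('scene','top','wrist'):
    im,p=snap(n,n+'0.png'); P[n]=(im,p); print(n,np.round(p['mtx'],0).tolist(),p['k1'],np.round(p['R'],2).tolist(),np.round(p['t'],3))
pickle.dump(P,open('P.pkl','wb'))
E
```

```text
{'clock': 0.0, 'joint_pos': array([ 1.25736295,  0.33288202, -0.06469152,  1.46095147,  0.02155336,
        1.34990287, -0.08847998]), 'joint_velocities': array([-0.0010011 , -0.00215316,  0.00020205, -0.00035561,  0.0010814 ,
        0.00043804, -0.00117852]), 'tau': array([ 1.20535457e-03, -6.25457096e+01,  4.98706335e-02, -3.91605484e+01,
        1.62452197e-02,  9.92300775e-03, -6.15874114e-05]), 'position': array([ 0.17911377, -0.59838501,  0.23050472]), 'ee_rot': array([ 9.89443688e-01,  1.44916051e-01, -1.17489761e-04, -7.15813450e-04]), 'ft_force': array([0.26619256, 0.62292652, 0.47267425]), 'torque': array([ 0.00235526,  0.02986875, -0.00912203]), 'grasp_force': 0.0, 'grip_width': 1.0009569883056397}
scene [[496.0, 0.0, 321.0], [0.0, 496.0, 202.0], [0.0, 0.0, 1.0]] -0.10409859283239373 [[0.03, 1.0, -0.01], [0.68, -0.03, -0.73], [-0.73, 0.01, -0.68]] [-0.012 -0.344  1.591]
top [[507.0, 0.0, 316.0], [0.0, 507.0, 198.0], [0.0, 0.0, 1.0]] -0.12496686282807587 [[-0.02, -1.0, 0.01], [-1.0, 0.02, -0.08], [0.08, -0.01, -1.0]] [0.028 0.564 1.022]
wrist [[276.0, 0.0, 316.0], [0.0, 276.0, 197.0], [0.0, 0.0, 1.0]] 0.012732884272606618 [[0.29, -0.96, -0.0], [-0.91, -0.27, 0.31], [-0.3, -0.09, -0.95]] [-0.623 -0.04   0.38 ]
```

View pics/top0.png

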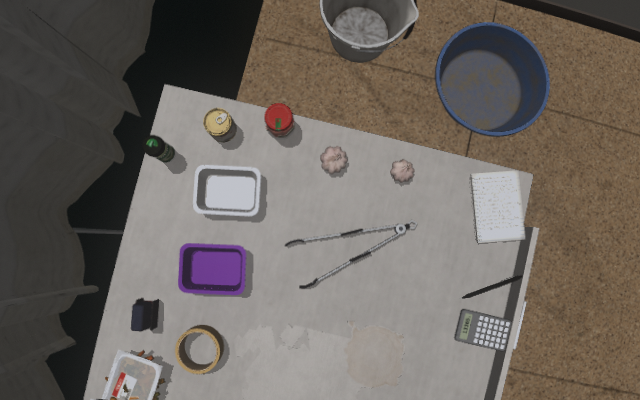

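View pics/scene0.png

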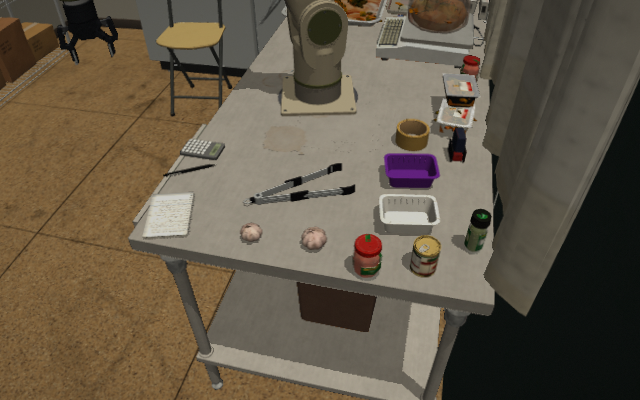

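Top view: the small bulb is at (402,171), the large one at (334,159), and the white tray at (228,190). The purple look-alike is at (213,270), the jar at (279,118) and the tin at (219,124). The tongs have their hinge at (401,229) and jaws at (290,243) and (305,286).
In the scene view the bulbs are at (251,232) (small) and (314,238) (large).

The candidates are the bulb at (402,171) or (334,159), where I take the smaller, and the tray at (228,190) or purple (213,270), where I take the white one. A close crop will check this.

```bash
python3 - <<'E'
from h import *
import pickle
P=pickle.load(open('P.pkl','rb'))
a=P['top'][0][145:295,275:435]; b=P['scene'][0][155:255,235:365]
cv2.imwrite('pics/c1.png',cv2.resize(a,None,fx=4,fy=4,interpolation=2)[:,:,::-1])
cv2.imwrite('pics/c2.png',cv2.resize(b,None,fx=6,fy=6,interpolation=2)[:,:,::-1])
E
```

```text
(no output)
```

View pics/c1.png

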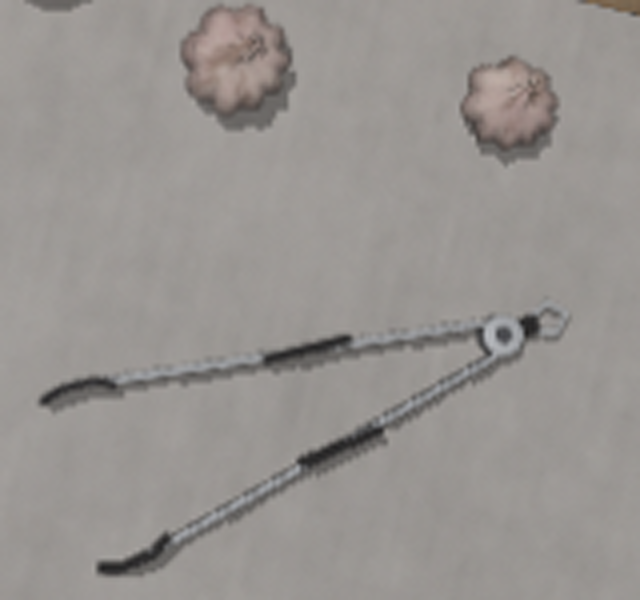

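View pics/c2.png

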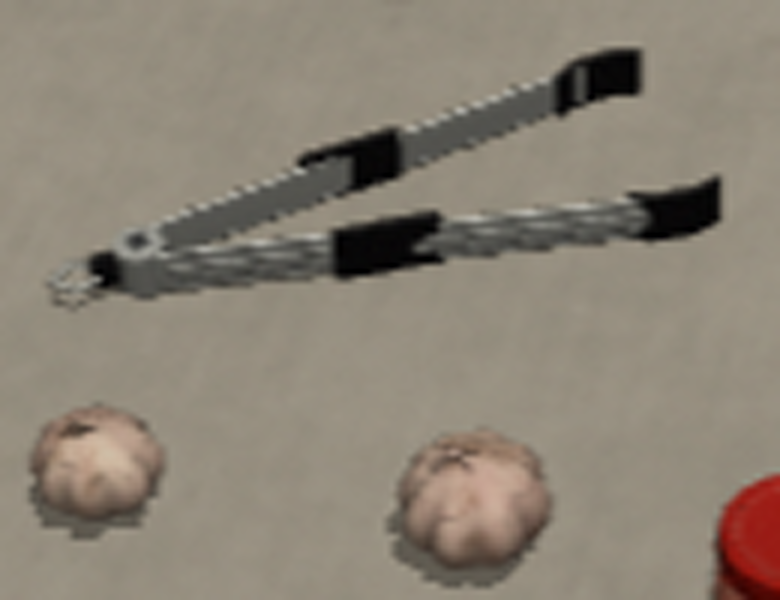

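The crops confirm it: the bulb at top (402,171) is clearly the smaller. The tongs' hinge is at c1 (503,334) and c2 (138,240), and the black grips are centred near c1 (308,349) and (342,446). The jaw tips are at c1 (42,401) and (100,568).

```bash
python3 - <<'E'
from h import *
import pickle
P=pickle.load(open('P.pkl','rb')); pt=P['top'][1]; ps=P['scene'][1]
T=lambda c:((c[0]+.5)/4-.5+275,(c[1]+.5)/4-.5+145)
S=lambda c:((c[0]+.5)/6-.5+235,(c[1]+.5)/6-.5+155)
for n,a,b in [('hinge',(503,334),(138,240)),('padA far',(265,356),(440,213)),('padA near',(350,338),(333,230)),('padB far',(302,460),(398,130)),('padB near',(382,430),(302,160)),
 ('tipA',(42,401),(720,178)),('tipB',(100,568),(640,52)),('small',(510,103),(96,464)),('large',(238,60),(475,500)),('loop',(568,318),(50,285))]:
    x,e=tri([ray(pt,T(a)),ray(ps,S(b))]); print(n,np.round(x,4),np.round(e,4))
# tray blobs
m=[]
for k,(r0,r1,c0,c1) in {'top':(155,225,185,270),'scene':(188,240,372,445)}.items():
    im=P[k][0]; g=cv2.cvtColor(im,cv2.COLOR_RGB2HSV); M=((g[...,2]>200)).astype(np.uint8); Z=np.zeros_like(M);Z[r0:r1,c0:c1]=M[r0:r1,c0:c1]
    c=max(cv2.findContours(Z,0,2)[0],key=cv2.contourArea); h=cv2.convexHull(c); print(k,cv2.boundingRect(h),cv2.minAreaRect(h))
    M2=cv2.moments(h); m.append((M2['m10']/M2['m00'],M2['m01']/M2['m00']))
print(m, [onz(pt,m[0],z) for z in (.045,)])
for k,(c,h) in {'jar':((279,114),.086),'tin':((218,120),.072)}.items(): print(k,onz(pt,c,h))
print(onz(pt,T((510,103)),.02))
E
```

```text
hinge [ 0.4981 -0.1571  0.0231] [0. 0.]
padA far [ 0.4898 -0.0339  0.0257] [0.0001 0.0001]
padA near [ 0.498  -0.0776  0.0254] [0.0001 0.0001]
padB far [ 0.4363 -0.0513  0.0256] [0.0001 0.0001]
padB near [ 0.4505 -0.0923  0.0227] [0.0008 0.0008]
tipA [0.4694 0.0816 0.0226] [0.0008 0.0008]
tipB [0.3836 0.0536 0.0219] [0.0007 0.0007]
small [ 0.6186 -0.1659  0.018 ] [0. 0.]
large [ 0.6439 -0.0234  0.0194] [0.0008 0.0008]
loop [ 0.5059 -0.1945  0.0068] [0.0001 0.0001]
top (206, 176, 49, 33) ((230.03590393066406, 191.81768798828125), (47.250389099121094, 31.06226921081543), 3.012787342071533)
scene (380, 194, 51, 31) ((405.0665283203125, 208.93765258789062), (50.81227111816406, 29.017162322998047), 1.847610354423523)
[(230.17908496732022, 192.05513963161022), (401.9204210526316, 209.7518596491228)] [array([0.57830883, 0.1890307 , 0.045     ])]
jar [0.72667685 0.08511775 0.086     ]
tin [0.72115316 0.20846558 0.072     ]
[ 0.61836366 -0.16558761  0.02      ]
```

>>> carry_out(
  commands=[
    [[0.6,-0.6,0.1,0,0,0],[0.6,-0.6,0.1,0,0,0],[0.6,-0.6,0.1,0,0,0],[0.6,-0.6,0.1,0,0,0],[0.6,-0.6,0.1,0,0,0],[0.6,-0.6,0.1,0,0,0],[0.6,-0.6,0.1,0,0,0],[0.6,-0.6,0.1,0,0,0],[0.6,-0.6,0.1,0,0,0],[0.6,-0.6,0.1,0,0,0],[0.6,-0.6,0.1,0,0,0],[0.6,-0.6,0.1,0,0,0],[0.6,-0.6,0.1,0,0,0],[0.6,-0.6,0.1,0,0,0],[0.6,-0.6,0.1,0,0,0],[0.6,-0.6,0.1,0,0,0],[0.6,-0.6,0.1,0,0,0],[0.6,-0.6,0.1,0,0,0]],
  ],
  hand=-1,
  force=28,
)

```text
clock: 1.65
position: [0.4696, -0.0595, 0.1592]
ee_rot: [0.989, 0.145, 0.0, 0.0]
ft_force: [-0.4, -0.7, -0.8]
grip_width: 0.999
grasp_force: 0.0
```

>>> carry_out(
  commands=[
    [[0,0,0,0,0,-1],[0,0,0,0,0,-1],[0,0,0,0,0,-1],[0,0,0,0,0,-1],[0,0,0,0,0,-1],[0,0,0,0,0,-1],[0,0,0,0,0,-1],[0,0,0,0,0,-1],[0,0,0,0,0,-1],[0,0,0,0,0,-1],[0,0,0,0,0,-1],[0,0,0,0,0,-1],[0,0,0,0,0,-1],[0,0,0,0,0,-1],[0,0,0,0,0,-1],[0,0,0,0,0,0],[0,0,0,0,0,0]],
  ],
)

```text
clock: 3.07
position: [0.4691, -0.0611, 0.1592]
ee_rot: [0.599, 0.801, -0.0, -0.0]
ft_force: [-0.2, -0.9, -0.5]
grip_width: 0.999
grasp_force: 0.0
```

```bash
cat >> h.py <<'E'
from scipy.spatial.transform import Rotation as Ro
def need(target,yaw_y=None):
    o=get_obs(); R=Ro.from_quat(o['ee_rot']).as_matrix(); d=R.T@(np.array(target)-o['position'])/0.04
    cur=np.degrees(np.arctan2(R[1,1],R[0,1])); print('t',round(o['clock'],2),'pos',np.round(o['position'],4),'zaxis',np.round(R[:,2],3),'tool y deg',round(cur,2),'shift units',np.round(d,3))
    if yaw_y is not None: print('turn az units',round(-((yaw_y-cur+180)%360-180)/6,3))
    return o
E
python3 - <<'E'
from h import *
import pickle
need([.468,-.063,.15],17)
im,p=snap('wrist','w1.png'); pickle.dump((im,p),open('W1.pkl','wb'))
P=pickle.load(open('P.pkl','rb')); pt=P['top'][1]
print(onz(pt,(227.5,190.5),.045),onz(pt,(230.1,192),.003))
for X in [(.498,-.157,.023),(.4694,.0816,.0226),(.3836,.0536,.0219),(.6186,-.1659,.02)]: print(proj(p,X))
E
```

```text
t 3.07 pos [ 0.4691 -0.0611  0.1592] zaxis [-0. -0. -1.] tool y deg 16.47 shift units [-0.038 -0.039  0.23 ]
turn az units -0.088
[0.58159369 0.19446347 0.045     ] [0.58248315 0.19597587 0.003     ]
[316.96562749 270.74763389]
[362.04986571  40.64741575]
[261.43318695  44.07899654]
[410.01789646 300.04514855]
```

View pics/w1.png

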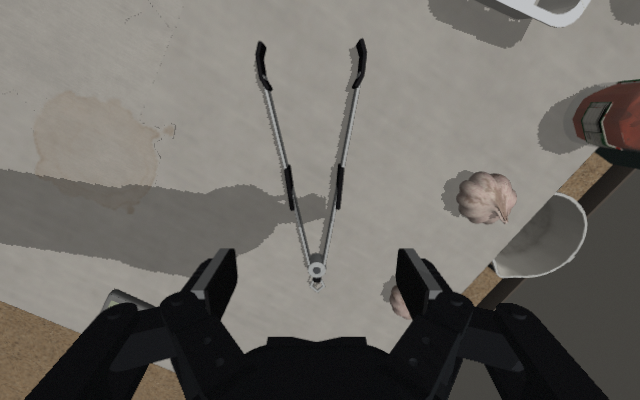

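The wrist view has the hinge at (317,271) and jaw tips at (262,43) and (362,41), all within 2 px of the prediction. I'm descending over the grips and closing partly.

>>> carry_out(
  commands=[
    [[-0.04,-0.04,0.4,0,0,-0.15],[0,0,0.4,0,0,0],[0,0,0.4,0,0,0],[0,0,0.4,0,0,0],[0,0,0.4,0,0,0],[0,0,0.4,0,0,0],[0,0,0.4,0,0,0],[0,0,0.4,0,0,0],[0,0,0.4,0,0,0],[0,0,0.2,0,0,0],[0,0,0.1,0,0,0],[0,0,0,0,0,0],[0,0,0,0,0,0]],
  ],
)

```text
clock: 4.2
position: [0.4685, -0.063, 0.0038]
ee_rot: [0.591, 0.807, 0.0, 0.0]
ft_force: [-0.4, 0.4, 0.5]
grip_width: 1.003
grasp_force: 0.0
```

>>> carry_out(
  commands=[
    [[0,0,0,0,0,0],[0,0,0,0,0,0],[0,0,0,0,0,0],[0,0,0,0,0,0],[0,0,0,0,0,0],[0,0,0,0,0,0],[0,0,0,0,0,0],[0,0,0,0,0,0]],
  ],
  hand=-0.25,
  force=28,
)

```text
clock: 4.87
position: [0.469, -0.0632, 0.0043]
ee_rot: [0.591, 0.807, 0.0, 0.001]
ft_force: [-0.9, 0.2, 6.0]
grip_width: 0.626
grasp_force: 5.7
```

```bash
python3 - <<'E'
from h import *
o=need([.468,-.063,.05]);print(o['grip_width'],o['grasp_force'],o['ft_force'])
im,p=snap('wrist','w2.png')
E
```

```text
t 4.87 pos [ 0.469  -0.0632  0.0043] zaxis [ 0.002 -0.001 -1.   ] tool y deg 17.55 shift units [ 0.011 -0.022 -1.142]
0.6255349550309287 5.705435544659849 [-0.93235406  0.18723014  5.95795566]
```

View pics/w2.png

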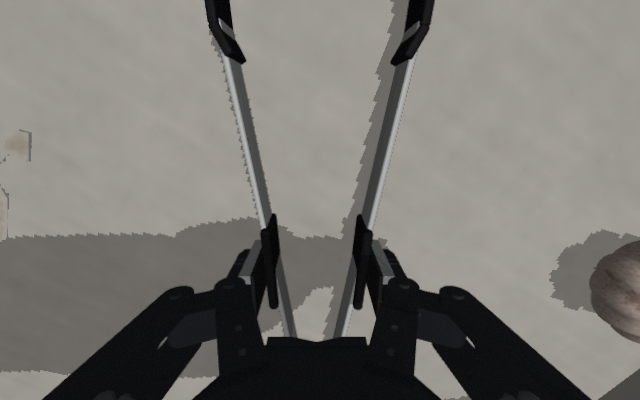

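The wrist view shows both pads seated on the black grips, with the jaws still open and symmetric. Next I lift and turn.

>>> carry_out(
  commands=[
    [[0,0,-0.1,0,0,0],[0,0,-0.2,0,0,0],[0,0,-0.3,0,0,0],[0,0,-0.3,0,0,0],[0,0,-0.3,0,0,0],[0,0,-0.3,0,0,0],[0,0,-0.3,0,0,0],[0,0,-0.3,0,0,0],[0,0,-0.2,0,0,0],[0,0,-0.2,0,0,0],[0,0,0,0,0,0]],
  ],
)

```text
clock: 5.83
position: [0.469, -0.0632, 0.1049]
ee_rot: [0.591, 0.807, 0.0, 0.001]
ft_force: [0.6, 1.0, -1.5]
grip_width: 0.626
grasp_force: 4.2
```

>>> carry_out(
  commands=[
    [[0,0,0,0,0,0.5],[0,0,0,0,0,1],[0,0,0,0,0,1],[0,0,0,0,0,1],[0,0,0,0,0,1],[0,0,0,0,0,1],[0,0,0,0,0,1],[0,0,0,0,0,1],[0,0,0,0,0,1],[0,0,0,0,0,1],[0,0,0,0,0,1],[0,0,0,0,0,1],[0,0,0,0,0,1],[0,0,0,0,0,1],[0,0,0,0,0,1],[0,0,0,0,0,1],[0,0,0,0,0,1],[0,0,0,0,0,1],[0,0,0,0,0,0.5],[0,0,0,0,0,0]],
  ],
)

```text
clock: 7.5
position: [0.4678, -0.063, 0.1028]
ee_rot: [1.0, -0.005, -0.0, -0.0]
ft_force: [-0.3, -0.2, -1.3]
grip_width: 0.626
grasp_force: 4.2
```

```bash
python3 - <<'E'
from h import *
import pickle
o=need([.499,-.166,.1]);print(o['grip_width'],o['grasp_force'],o['ft_force'])
W=snap('wrist','w3.png'); T=snap('top','t3.png'); S=snap('scene','s3.png'); pickle.dump((W,T,S),open('P3.pkl','wb'))
for q in (W,T,S): print(proj(q[1],o['position']+[.12,0,0]))
a=cv2.resize(W[0],(400,250)); b=cv2.resize(T[0][120:300,260:480],None,fx=2,fy=2,interpolation=2)
c=np.zeros((360,840,3),np.uint8); c[:250,:400]=a; c[:,400:]=b; cv2.imwrite('pics/m3.png',c[:,:800,::-1])
E
```

```text
t 7.5 pos [ 0.4678 -0.063   0.1028] zaxis [-0.001  0.    -1.   ] tool y deg -90.57 shift units [0.806 2.568 0.068]
0.6257135783710407 4.1583432705374435 [-0.2775166  -0.17096825 -1.34782103]
[316.84409716   8.01383852]
[357.02813731 181.44390794]
[294.12335082 193.86311778]
```

View pics/m3.png

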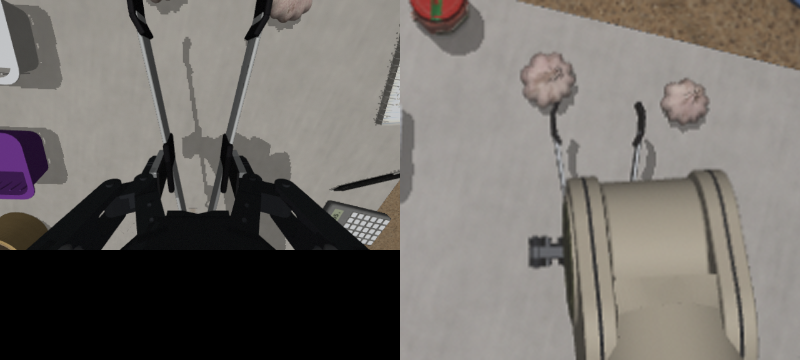

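The tongs are held level and open. The top-view jaw tips are at about (337.5,173.5) and (380.5,171.5). I'll triangulate them with the scene view to check for droop.

```bash
python3 - <<'E'
from h import *
import pickle
W,T,S=pickle.load(open('P3.pkl','rb'))
for t in ((337.5,173.5),(380.5,171.5)): print('top@z', onz(T[1],t,.1225))
for s in (1,-1):
    X=np.array([.468+.13,-.063+s*.042,.11]); print('exp',[np.round(proj(q[1],X),1) for q in (T,S)])
def blobs(q,c,r):
    g=q[0].max(2); M=np.zeros_like(g); y0,x0=int(c[1])-r,int(c[0])-r; M[y0:y0+2*r,x0:x0+2*r]=(g[y0:y0+2*r,x0:x0+2*r]<60)
    n,l,st,ce=cv2.connectedComponentsWithStats(M); return [(st[i].tolist(),ce[i].round(1).tolist()) for i in range(1,n) if st[i][4]>12]
for s in (1,-1):
    X=np.array([.468+.125,-.063+s*.042,.112])
    for n,q in (('T',T),('S',S)): print(s,n,blobs(q,proj(q[1],X),16))
E
```

```text
top@z [ 0.60130998 -0.02498818  0.1225    ]
top@z [ 0.60343866 -0.10591748  0.1225    ]
exp [array([335.1, 176.1]), array([313.2, 194. ])]
exp [array([379.2, 175.2]), array([274.6, 195.1])]
1 T [([336, 171, 4, 20, 34], [336.9, 180.3])]
1 S [([310, 181, 4, 19, 54], [311.5, 190.1])]
-1 T [([377, 171, 6, 22, 61], [379.6, 181.1])]
-1 S [([273, 181, 6, 20, 68], [275.6, 189.7])]
```

>>> carry_out(
  commands=[
    [[0.08,0.25,0,0,0,0],[0.08,0.25,0,0,0,0],[0.08,0.25,0,0,0,0],[0.08,0.25,0,0,0,0],[0.08,0.25,0,0,0,0],[0.08,0.25,0,0,0,0],[0.08,0.25,0,0,0,0],[0.08,0.25,0,0,0,0],[0.08,0.25,0,0,0,0],[0.1,0.25,0,0,0,0],[0,0,0,0,0,0],[0,0,0,0,0,0]],
  ],
)

```text
clock: 8.65
position: [0.5003, -0.1637, 0.1032]
ee_rot: [1.0, -0.004, -0.0, -0.0]
ft_force: [-0.1, -0.4, -0.5]
grip_width: 0.625
grasp_force: 4.2
```

```bash
python3 - <<'E'
from h import *
import pickle
W,T,S=pickle.load(open('P3.pkl','rb'))
for t,s in (((336.9,180.3),(311.5,190.1)),((379.6,181.1),(275.6,189.7))):
    x,e=tri([ray(T[1],t),ray(S[1],s)]); print(x-np.array([.4678,-.063,.1028]),e)
o=need([.5015,-.164,.1])
T=snap('top','t4.png'); S=snap('scene','s4.png'); pickle.dump((T,S),open('P4.pkl','wb'))
a=cv2.resize(T[0][130:220,350:450],None,fx=4,fy=4,interpolation=2); b=cv2.resize(S[0][160:260,200:300],None,fx=4,fy=4,interpolation=2)
c=np.zeros((400,800,3),np.uint8); c[:360,:400]=a; c[:,400:]=b; cv2.imwrite('pics/m4.png',c[:,:,::-1])
E
```

```text
[0.12170502 0.03877838 0.0111038 ] [0.000253264813248896, 0.00025326481324890735]
[ 0.11835548 -0.04073933  0.01242222] [0.0008483911145828351, 0.0008483911145827817]
t 8.65 pos [ 0.5003 -0.1637  0.1032] zaxis [-0.  0. -1.] tool y deg -90.49 shift units [0.031 0.008 0.079]
```

View pics/m4.png

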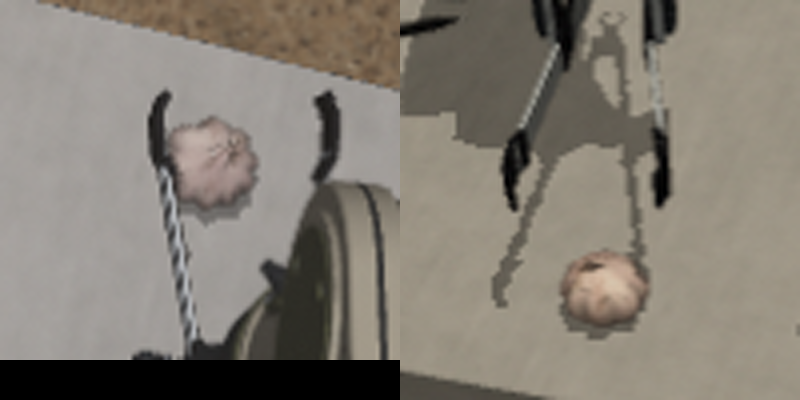

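Both jaws straddle the bulb once parallax is allowed for. The jaw mid sits at TCP + (0.120, -0.001, 0.012), so there is no droop. I'm descending with a small correction.

>>> carry_out(
  commands=[
    [[-0.04,0.03,0.1,0,0,0],[0,0,0.2,0,0,0],[0,0,0.2,0,0,0],[0,0,0.2,0,0,0],[0,0,0.2,0,0,0],[0,0,0.2,0,0,0],[0,0,0.2,0,0,0],[0,0,0.2,0,0,0],[0,0,0.2,0,0,0],[0,0,0.2,0,0,0],[0,0,0.2,0,0,0],[0,0,0.17,0,0,0],[0,0,0,0,0,0],[0,0,0,0,0,0]],
  ],
)

```text
clock: 9.92
position: [0.4984, -0.1644, 0.0122]
ee_rot: [1.0, -0.004, -0.0, -0.0]
ft_force: [-0.5, 0.3, -1.4]
grip_width: 0.629
grasp_force: 4.2
```

```bash
python3 - <<'E'
from h import *
import pickle
o=need([.4985,-.165,.0125]);print(o['ft_force'],o['grip_width'])
T=snap('top','t5.png'); S=snap('scene','s5.png'); pickle.dump((T,S),open('P5.pkl','wb'))
a=cv2.resize(T[0][130:220,350:450],None,fx=4,fy=4,interpolation=2); b=cv2.resize(S[0][160:260,200:300],None,fx=4,fy=4,interpolation=2)
c=np.zeros((400,800,3),np.uint8); c[:360,:400]=a; c[:,400:]=b; cv2.imwrite('pics/m5.png',c[:,:,::-1])
E
```

```text
t 9.92 pos [ 0.4984 -0.1644  0.0122] zaxis [-0.001  0.    -1.   ] tool y deg -90.44 shift units [ 0.003  0.015 -0.008]
[-0.49105213  0.34527947 -1.40419609] 0.6288173648409638
```

View pics/m5.png

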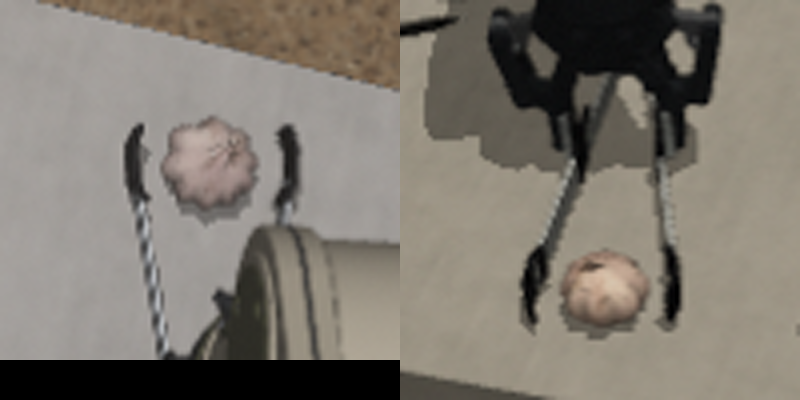

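The bulb stands centred between the open jaws: left jaw at c(140,165), right at (288,165), bulb at (210,163). Closing now.

>>> carry_out(
  commands=[
    [[0,0,0,0,0,0],[0,0,0,0,0,0],[0,0,0,0,0,0],[0,0,0,0,0,0],[0,0,0,0,0,0]],
  ],
  hand=0.05,
  force=28,
)

```text
clock: 10.43
position: [0.4987, -0.1645, 0.0127]
ee_rot: [1.0, -0.004, 0.0, 0.0]
ft_force: [0.7, 0.0, -1.0]
grip_width: 0.476
grasp_force: 5.8
```

>>> carry_out(
  commands=[
    [[0,0,0,0,0,0],[0,0,0,0,0,0],[0,0,0,0,0,0],[0,0,0,0,0,0],[0,0,0,0,0,0],[0,0,0,0,0,0],[0,0,0,0,0,0],[0,0,0,0,0,0]],
  ],
  hand=1,
  force=28,
)

```text
clock: 11.1
position: [0.4986, -0.1645, 0.0125]
ee_rot: [1.0, -0.004, 0.0, 0.0]
ft_force: [0.3, -0.0, -1.3]
grip_width: 0.438
grasp_force: 28.0
```

>>> carry_out(
  commands=[
    [[0,0,-0.05,0,0,0],[0,0,-0.1,0,0,0],[0,0,-0.15,0,0,0],[0,0,-0.2,0,0,0],[0,0,-0.2,0,0,0],[0,0,-0.2,0,0,0],[0,0,-0.2,0,0,0],[0,0,-0.2,0,0,0],[0,0,-0.2,0,0,0],[0,0,-0.2,0,0,0],[0,0,-0.2,0,0,0],[0,0,-0.2,0,0,0],[0,0,-0.2,0,0,0],[0,0,-0.2,0,0,0],[0,0,-0.2,0,0,0],[0,0,-0.2,0,0,0],[0,0,-0.15,0,0,0],[0,0,-0.1,0,0,0],[0,0,0,0,0,0],[0,0,0,0,0,0]],
  ],
)

```text
clock: 12.77
position: [0.4985, -0.1645, 0.1385]
ee_rot: [1.0, -0.004, 0.0, 0.0]
ft_force: [-0.3, -0.2, -1.8]
grip_width: 0.438
grasp_force: 28.2
```

```bash
python3 - <<'E'
from h import *
import pickle
o=need([.462,.196,.135]);print(o['ft_force'],o['grip_width'],o['grasp_force'])
T=snap('top','t6.png'); S=snap('scene','s6.png'); pickle.dump((T,S),open('P6.pkl','wb'))
X=o['position']+[.12,0,.015]
for q,r in ((T,40),(S,30)):
    c=proj(q[1],X); im=q[0].astype(int); M=((im[...,0]-im[...,2]>15)&(im[...,0]>90)).astype(np.uint8)
    Z=np.zeros_like(M); x,y=map(int,c); Z[y-r:y+r,x-r:x+r]=M[y-r:y+r,x-r:x+r]
    n,l,st,ce=cv2.connectedComponentsWithStats(Z); print(c,[(st[i].tolist(),ce[i].round(1).tolist()) for i in range(1,n) if st[i][4]>40])
E
```

```text
t 12.77 pos [ 0.4985 -0.1645  0.1385] zaxis [ 0. -0. -1.] tool y deg -90.44 shift units [-0.983 -9.005  0.086]
[-0.31113157 -0.23313205 -1.77097455] 0.4375627658903831 28.18496346473694
[414.34319529 160.42607526] [([374, 120, 80, 34, 1891], [419.1, 132.0]), ([403, 149, 25, 25, 446], [414.4, 160.7]), ([443, 173, 11, 27, 193], [448.6, 186.8])]
[244.19169205 187.09731542] [([214, 157, 60, 60, 2352], [249.2, 192.0]), ([214, 160, 22, 18, 120], [224.3, 168.9])]
```

The bulb is in the jaws: top-view centroid (414.4,160.7) against an expected (414.3,160.4). Carrying it to the tray.

>>> carry_out(
  commands=[
    [[0,-0.1,0,0,0,0],[0,-0.2,0,0,0,0],[0,-0.3,0,0,0,0],[-0.05,-0.4,0,0,0,0],[-0.05,-0.5,0,0,0,0],[-0.08,-0.5,0,0,0,0],[-0.08,-0.5,0,0,0,0],[-0.08,-0.5,0,0,0,0],[-0.08,-0.5,0,0,0,0],[-0.08,-0.5,0,0,0,0],[-0.08,-0.5,0,0,0,0],[-0.08,-0.5,0,0,0,0],[-0.08,-0.5,0,0,0,0],[-0.08,-0.5,0,0,0,0],[-0.08,-0.5,0,0,0,0],[-0.05,-0.5,0,0,0,0],[-0.03,-0.5,0,0,0,0],[0,-0.5,0,0,0,0],[0,-0.4,0,0,0,0],[0,-0.3,0,0,0,0]],
  ],
)

```text
clock: 14.53
position: [0.4609, 0.1867, 0.1386]
ee_rot: [1.0, -0.003, 0.0, -0.0]
ft_force: [-0.2, -0.7, -1.8]
grip_width: 0.438
grasp_force: 28.2
```

>>> carry_out(
  commands=[
    [[0,-0.2,0,0,0,0],[0,-0.1,0,0,0,0],[0,0,0,0,0,0],[0,0,0,0,0,0],[0,0,0,0,0,0],[0,0,0,0,0,0],[0,0,0,0,0,0],[0,0,0,0,0,0]],
  ],
)

```text
clock: 15.2
position: [0.4623, 0.1954, 0.1385]
ee_rot: [1.0, -0.004, 0.0, 0.0]
ft_force: [0.7, 0.2, -1.3]
grip_width: 0.439
grasp_force: 28.2
```

```bash
python3 - <<'E'
from h import *
o=need([.462,.196,.135]);print(o['ft_force'],o['grip_width'],o['grasp_force'])
T=snap('top','t7.png'); S=snap('scene','s7.png')
a=cv2.resize(T[0][90:240,180:310],None,fx=3,fy=3,interpolation=2); b=cv2.resize(S[0][120:270,320:450],None,fx=3,fy=3,interpolation=2)
cv2.imwrite('pics/m7.png',np.hstack([a,b])[:,:,::-1])
X=o['position']+[.12,0,.015]; print(proj(T[1],X),proj(S[1],X),proj(T[1],[.582,.195,.045]))
E
```

```text
t 15.2 pos [0.4623 0.1954 0.1385] zaxis [ 0. -0. -1.] tool y deg -90.48 shift units [-0.007 -0.016  0.088]
[ 0.65661204  0.23789433 -1.33810597] 0.43865897001787024 28.21122497320175
[217.04758547 184.42148603] [413.10539187 171.29525324] [227.23529298 190.30625202]
```

View pics/m7.png

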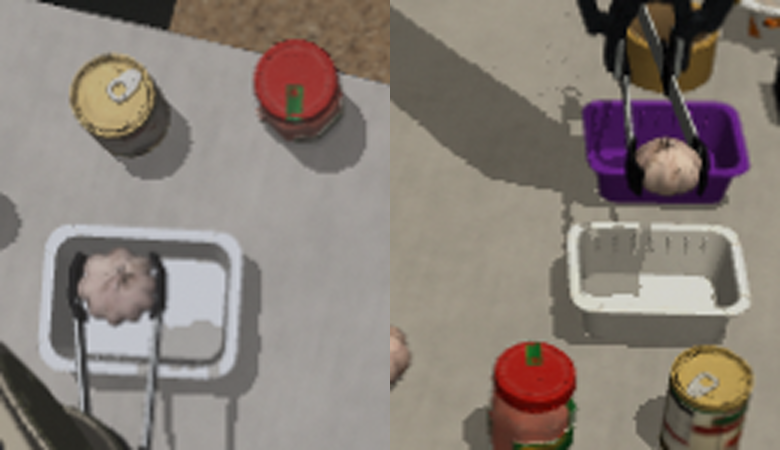

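The bulb sits between the jaws, high over the tray. Top view has it at (219,185) and the tray middle at (227,190), and the difference is height parallax; all bystanders are in place. Handing in.

```bash
python3 -c "from h import *; print(hand_in())"
```

```text
the job is handed in; nothing more can be done
None
```

The job is handed in, with no verdict returned: the small bulb was held still in the squeezed tongs about 150 mm up over the middle of the white tray, and the large bulb, jar and tin looked undisturbed.

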